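# Switch off the egg cooker and hold the egg rack up to drip

## Task

The eggs are done: slide the egg cooker's heat control all the way to its off end, and only then lift the wire rack with all five eggs straight up out of the cooker by its lug. Finish while still holding it in the gripper: level and still in the air, raised about 10 cm above where it sat and centred over the cooker so that it drips back into the pan. Do not lose an egg and do not disturb the things standing around.

Things in the scene. Friction and masses are not known exactly. Their poses are not given: they have to be found in the camera images.
- cooker: White round egg cooker, 176 mm across, 82 mm high, open on top (cover off), fixed to the table. Origin: centre of its underside; z up. Its -x side carries the control console, a box 104 mm wide (along y) that reaches out to x = -143 mm; its flat top is 46 mm above the table. Side grips stick out to y = +/-97 mm.
- slider_grip (a point): Centre of the black grip of the heat control: 24 mm along the cooker's x, 14 mm along y, 18 mm high, on the console's top; axes parallel to the cooker's. It slides along the cooker's y in a slot at x = -118 mm. Off is the end at the cooker's +y (y = +22.5 mm), the left end seen from the console side, marked by a small circle; the marks beside the slot grow towards full heat.
- heat_slider (a joint): Position of the heat control in m: 0 = off (end stop at the cooker's +y), 0.045 = full heat (end stop at -y). It grows as the grip moves to the cooker's -y. It stays where it is left; about 1.5 N moves it.
- rack_lug (a point): Centre of the black lug of the loose egg rack: 36 mm along x, 13 mm along y (grip these flat faces), 36 mm high, on a thin rod at the rack's middle; z up. The wire rack, 153 mm across, lies 76 mm below, with six egg rings 49 mm from its middle; it rests on a ledge 12 mm below the cooker's rim with 5 mm play round it (this point then 148 mm above the table). With eggs about 0.45 kg.
- pan_center (a point): Centre of the cooker's open top, at the height of its rim (82 mm above the table).
- egg0_mid (a point): Centre of a loose brown egg, 43 mm thick and 56 mm high, standing upright in a ring of the rack (one ring is empty); its top is about 34 mm below the centre of the lug.
- egg1_mid (a point): Centre of a loose brown egg, 43 mm thick and 56 mm high, standing upright in a ring of the rack, like the first.
- egg2_mid (a point): Centre of a loose brown egg, 43 mm thick and 56 mm high, standing upright in a ring of the rack, like the first.
- egg3_mid (a point): Centre of a loose brown egg, 43 mm thick and 56 mm high, standing upright in a ring of the rack, like the first.
- egg4_mid (a point): Centre of a loose brown egg, 43 mm thick and 56 mm high, standing upright in a ring of the rack, like the first.
- bowls: Bystander: stack of white bowls, 152 mm across, 106 mm high, loose; origin at the centre of its underside.
- salt: Bystander: salt shaker, 44 mm across, 90 mm high, loose; origin at the centre of its underside.
- pepper: Bystander: small jar with a black lid, 50 mm across, 74 mm high, loose; origin at the centre of its underside.
- spoon: Bystander: teaspoon, 137 mm long (its x), 28 mm wide, lying loose; origin at the centre of its underside.

How it is judged (in metres and radians):
On the way, in this order (a step that is already met when the one before it is completed fails the run):
1. the heat control is at its off end while the rack still sits in the cooker (value of joint heat_slider below 0.004 m and not (z of rack_lug in the frame of cooker above 0.158 m)), for 0.2 s.
2. the rack is lifted clear of the cooker, in the fingers (z of rack_lug in the frame of cooker above 0.208 m and contact force between the fingers and rack above 1 N), for 0.2 s.
At the end, for the whole second after the job is handed in: Heat control within 4 mm of off; rack held by the fingers 60-150 mm above its seat, clear of the cooker, within 40 mm of the pan's centre, tilted under 0.10 rad, still (30 mm/s, 0.25 rad/s); all five eggs in its rings (height on the rack within 6 mm of seated, at most 62 mm from its middle) (all of step 2 and value of joint heat_slider below 0.004 m and z of rack_lug in the frame of cooker below 0.298 m and horizontal distance between rack_lug and pan_center below 0.04 m and angle between rack_lug's own z axis and vertical below 0.1 rad and linear speed of rack below 0.03 m/s and angular speed of rack below 0.25 rad/s and contact force between rack and cooker below 0.1 N and z of egg0_mid in the frame of rack_lug between -0.06835 and -0.05635 m and horizontal distance between each of egg0_mid, egg1_mid, egg2_mid, egg3_mid, egg4_mid and rack_lug below 0.062 m and z of egg1_mid in the frame of rack_lug between -0.06835 and -0.05635 m and z of egg2_mid in the frame of rack_lug between -0.06835 and -0.05635 m and z of egg3_mid in the frame of rack_lug between -0.06835 and -0.05635 m and z of egg4_mid in the frame of rack_lug between -0.06835 and -0.05635 m); the arm keeps its last pose, push and grip.
It fails at once if the rack is lifted more than 15 mm while the heat is on (z of rack_lug in the frame of cooker above 0.163 m and value of joint heat_slider above 0.006 m).
It fails at once if an egg leaves its ring (z of any of egg0_mid, egg1_mid, egg2_mid, egg3_mid, egg4_mid in the frame of rack_lug below -0.0743 m or horizontal distance between any of egg0_mid, egg1_mid, egg2_mid, egg3_mid, egg4_mid and rack_lug above 0.072 m).
It fails at once if the bowls, the salt shaker, the pepper jar or the teaspoon are moved by more than 25 mm or knocked over (distance of any of bowls, salt, pepper, spoon from where it was at the start of the episode above 0.025 m or angle between any of bowls, salt, pepper's own z axis and vertical above 0.35 rad).
It also fails if it takes over 54 s, if anything falls off the work surface, if the arm or the gripper's body presses on something with over 40 N, if the wrist force passes 120 N, or if a joint passes its speed limit or range.

## Robot

A 6-joint arm with a two-finger parallel gripper is mounted at the origin on a cart in front of the work surface, level with it; the furniture and walls round the work are solid. World frame = base frame: x ahead of the robot, y to its left, z up, the work surface at z = 0. Lengths are in mm, angles in degrees, forces in N, time in s.
With the tool pointing down it reaches from about 350 to 850 mm from the base axis. Payload 8.1 kg.
Tool frame: the origin (TCP) lies at the very end of the fingers, on their centre line; the grasp point (between the pads) lies 19 mm behind it (tcp_to_grasp is the distance from the TCP to the grasp point, in mm); z points along the fingers, x is the direction in which the jaws open and shut, and the axes are right-handed (so a half turn about z gives the same grasp; the last joint's range is limited). The gripper opens to 85 mm and grips with 20 to 120 N. Pads are 22 mm wide; open, the fingers measure 114 mm over their backs; the gripper's body (76 mm by 85 mm) begins 54 mm behind the grasp point. The pads swing forward as they close: fully open they stand 13 mm farther back than shut.
Start: joints at [-79.721, 7.471, 85.268, -0, 87.261, -4.893], TCP at [157.05, -579.086, 205.292] pointing down, gripper open.
Joint ranges: [-169.43, 169.43], [-51.17, 129.36], [1.28, 143.12], [-76.62, 256.62], [0, 156.53], [-152.29, 152.29]. Speed limits (degrees/s): [136.94, 136.94, 159.86, 180, 180, 180].

## Interface

Orientations are given as [roll, pitch, yaw] about the fixed x, y, z axes, in that order (R = Rz(yaw) Ry(pitch) Rx(roll)).
In Python, from bench import * gives the robot as it stands. The module is installed in compiled form; this text tells all that it offers.
- The arm moves only by the tool apply_moves, never from a script. Its argument "targets" is text: rows parted by semicolons, each of 7 numbers parted by spaces: the turn, a rotation vector about the tool's x, y, z in rad, then the shift along the tool's x, y, z in cm, then the finger opening in cm, from 0 to 8.54. A call has exactly 5 rows; each row is the pose to reach, as a shift and turn from the pose commanded when the call began, along the tool's axes at that moment; what a row does not reach only later rows make up. A row lasts 1/10 s, in which the tool goes at most 50 mm and 8.59 degrees, less where a joint would pass 70% of its speed; a pose out of reach is approached as far as the arm can. A call with a gripper value outside its range is refused whole. The fingers move at their own pace and stop on an object; "force" is the grip in N (left out, the last holds). Time passes only in rows, so rows that repeat a pose let the fingers close, or fill a call up. It gives the time, the measured TCP pose, the force and the opening at its end, in the units of the state.
- sense(): the state, without advancing time (a new reading comes with each control period).
- snapshot(name): name is "side" or "top" or "wrist"; returns the picture (420x560x3 uint8, red, green, blue); there is no depth.
- camera_model(name): a dict with "fx", "fy", "cx", "cy" (pixels), "position" and "attitude" of the camera in the world; the wrist camera has in their place "T_tool_cam" (4x4, takes a point from camera to tool coordinates, whose origin is the TCP and whose axes are the tool frame's). Camera axes: x right, y up, looking along -z (the intrinsics and any distortion apply to the point x, -y, -z); pixel columns grow to the right and rows downward; lengths in mm; the calibration is good to about 2 mm. A picture is of the moment at which its call begins: read the wrist's pose just before it. camera_model takes no time and is no camera call.
- hand_in(): hands the job in, once; it reports no verdict.
Trained networks look in the newest picture that a camera, given by its name, has taken for a name from the list of things; names that differ only in an ending like _2 or _b are one class to them, and where a whole thing is asked for, a point or a joint stands for the part that bears it (a point fixed in the world has none). Each returns a list of dicts, best first, with "confidence" (0 to 1); they miss things now and then, are a little off and sometimes report something else, mostly with a low value. They report only what shows in the picture. A call takes as long as a camera call.
- recognise(camera, query): "at" ([row, column] in pixels, amid what is visible of it).
- place_of(camera, query): "at" ([row, column] in pixels: a listed point, or the origin of a listed thing).
The state is a dict: "time": time; "joint_pos": joint angles; "qd": joint speeds; "joint_efforts": joint torques, N m; "tool_pos": TCP position; "tcp_rot": TCP orientation; "ft_force": force on the tool from outside, world axes, zero at the start; "wrist_torque": the same for the moment, N m; "finger_gap": finger opening in mm.
Only numpy, scipy, OpenCV 4.12 (cv2) and the standard library are available. Lean on these libraries where they do the work, as an engineer would, in place of code of your own. Each camera call takes 0.05 s, during which the arm holds its last target. There are 200 camera calls.

## Working session

There is one attempt and no reset: what is moved stays moved. The work goes in short steps, Python scripts to look and compute and a tool call to move; the robot and the scene stay as the last step left them, time stands still between calls to the robot, and variables do not carry over. Pictures are saved under pics/ and viewed, about 8 in all and at most 12, crops included, and the job is handed in when it is done.

Besides the shell and the picture viewer there is one more tool, called in YAML: its name, and indented under it one key for each argument. apply_moves: Moves the arm, as the interface text tells. Its arguments: {"type":"object","properties":{"targets":{"type":"string"},"force":{"type":"number"}},"required":["targets"]}

```bash
mkdir -p pics
cat > h.py <<'E'
from bench import *
import numpy as np, cv2
from scipy.spatial.transform import Rotation as R
def Rm(a):
    a=np.array(a,float)
    if a.shape==(3,3): return a
    if a.size==4: return R.from_quat(a).as_matrix()
    return R.from_euler('xyz',a,degrees=True).as_matrix()
def cam(n):
    m=camera_model(n)
    if 'T_tool_cam' in m:
        s=sense(); T=np.eye(4); T[:3,:3]=Rm(s['tcp_rot']); T[:3,3]=s['tool_pos']
        C=T@np.array(m['T_tool_cam']); return m,C[:3,:3],C[:3,3]
    return m,Rm(m['attitude']),np.array(m['position'])
def ray(n,at):
    m,Rc,p=cam(n)
    d=np.array([(at[1]-m['cx'])/m['fx'],-(at[0]-m['cy'])/m['fy'],-1.])
    return p,Rc@d
def at_z(n,at,z):
    p,d=ray(n,at); return p+d*(z-p[2])/d[2]
def tri(obs):
    A=np.zeros((3,3));b=np.zeros(3)
    for n,at in obs:
        p,d=ray(n,at); d=d/np.linalg.norm(d); M=np.eye(3)-np.outer(d,d); A+=M;b+=M@p
    return np.linalg.solve(A,b)
E
python3 - <<'E'
from h import *
print(camera_model('top'));print(camera_model('side'));print(camera_model('wrist'));print(sense())
for n in('top','side'):
    im=snapshot(n);cv2.imwrite(f'pics/{n}0.png',im[:,:,::-1])
    for q,z in(('cooker',0),('slider_grip',None),('rack_lug',148),('pan_center',82),('bowls',0),('salt',0),('pepper',0),('spoon',0),('egg0_mid',86)):
        for r in place_of(n,q)[:5 if 'egg' in q else 2]:
            print(n,q,np.round(r['at'],1),round(r['confidence'],2),np.round(at_z(n,r['at'],55 if z is None else z),1))
E
```

```text
{'fx': 482.8215784011029, 'fy': 482.8215784011029, 'cx': 272.353970777812, 'cy': 215.43334341054742, 'position': array([ 427.29897014, -289.33690341, 1044.3979488 ]), 'attitude': array([  5.32789387,   0.87226542, -89.55206813])}
{'fx': 491.02748290488233, 'fy': 491.02748290488233, 'cx': 283.2146498444337, 'cy': 203.58838190397893, 'position': array([347.91266252, 479.53812171, 537.48209739]), 'attitude': array([  60.77043803,    0.29891048, -167.92024574])}
{'fx': 308.19374942029657, 'fy': 308.19374942029657, 'cx': 280.4348013600537, 'cy': 210.3109739562397, 'T_tool_cam': array([[ 9.99999385e-01,  1.09807279e-03,  1.56910551e-04,
        -5.37172616e-01],
       [ 1.10089025e-03, -9.65192209e-01, -2.61539267e-01,
        -6.65061927e+01],
       [-1.35740311e-04,  2.61539279e-01, -9.65192824e-01,
        -1.67396228e+02],
       [ 0.00000000e+00,  0.00000000e+00,  0.00000000e+00,
         1.00000000e+00]])}
{'time': 0.0, 'joint_pos': array([-7.97212974e+01,  7.51670514e+00,  8.53278484e+01,  1.07243297e-03,
        8.72614401e+01, -4.89183333e+00]), 'qd': array([ 0.04173337, -0.0835
[... 1256 characters left out ...]
_grip [235.6 354.5] 0.37 [ 380.4 -273.4   55. ]
side rack_lug [187.6 230.1] 0.6 [ 597.3 -237.6  148. ]
side rack_lug [265.  258.3] 0.3 [493.  -30.7 148. ]
side pan_center [218.5 232.5] 0.86 [ 598.7 -243.8   82. ]
side pan_center [267.6 257.6] 0.43 [ 517.  -110.5   82. ]
side bowls [237.7 351.8] 0.8 [ 388.7 -350.5    0. ]
side bowls [220.7 233. ] 0.72 [ 640.1 -365.5    0. ]
side salt [275.1 323.2] 0.84 [ 427.6 -218.8    0. ]
side pepper [277.  371.6] 0.62 [ 343.1 -230.7    0. ]
side pepper [233.9 230.1] 0.55 [ 630.6 -315.     0. ]
side spoon [278.2 166.2] 0.55 [ 697.7 -153.9    0. ]
side egg0_mid [211.6 211.1] 0.66 [ 642.3 -253.1   86. ]
side egg0_mid [212.7 258.8] 0.39 [ 555.6 -266.8   86. ]
```

View pics/top0.png

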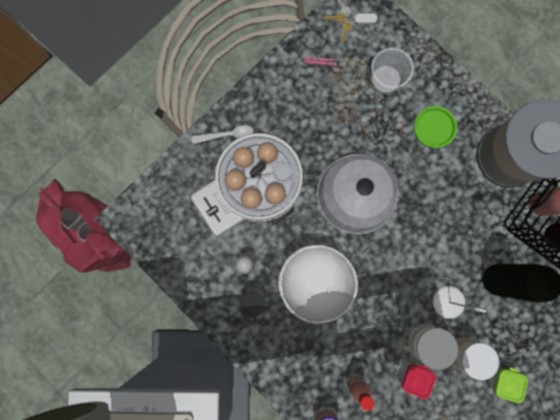

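View pics/side0.png

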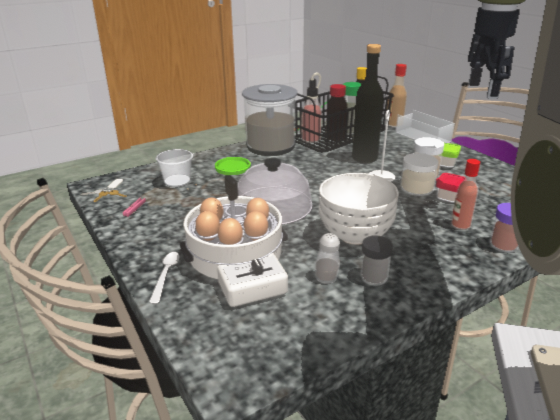

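The top view shows the cooker at about (177, 259), with the console to its lower left and the grip at (208, 210). That puts the cooker's yaw at about -55°. The lug is at (169, 258) and the spoon lies behind the rim. The side view agrees. I'll move the wrist camera over the cooker first.

```bash
cat >> h.py <<'E'
def plan(start,wps,ncalls,g):
    """start/wps: (xyz mm, yaw deg), tool down; ncalls = calls for the move; prints rows"""
    p0,y0=np.array(start[0],float),start[1]; p1,y1=np.array(wps[0],float),wps[1]
    N=5*ncalls
    for c in range(ncalls):
        a=c*5/N; ps=p0+(p1-p0)*a; ys=y0+(y1-y0)*a; M=Rm([180,0,ys])
        out=[]
        for k in range(1,6):
            b=(c*5+k)/N; d=M.T@(p0+(p1-p0)*b-ps)/10; r=-np.radians((y1-y0)*(b-a))
            out.append('0 0 %.3f %.2f %.2f %.2f %.2f'%(r,*d,g))
        print('; '.join(out))
E
python3 - <<'E'
from h import *
plan(([157.05,-579.1,205.3],-74.83),([564,-198,250],35),3,8.5)
E
```

```text
0 0 -0.128 -1.74 -3.28 -0.30 8.50; 0 0 -0.256 -3.48 -6.57 -0.60 8.50; 0 0 -0.383 -5.23 -9.85 -0.89 8.50; 0 0 -0.511 -6.97 -13.13 -1.19 8.50; 0 0 -0.639 -8.71 -16.42 -1.49 8.50
0 0 -0.128 0.56 -3.67 -0.30 8.50; 0 0 -0.256 1.12 -7.35 -0.60 8.50; 0 0 -0.383 1.68 -11.02 -0.89 8.50; 0 0 -0.511 2.24 -14.70 -1.19 8.50; 0 0 -0.639 2.80 -18.37 -1.49 8.50
0 0 -0.128 2.64 -2.62 -0.30 8.50; 0 0 -0.256 5.28 -5.23 -0.60 8.50; 0 0 -0.383 7.92 -7.85 -0.89 8.50; 0 0 -0.511 10.56 -10.46 -1.19 8.50; 0 0 -0.639 13.20 -13.08 -1.49 8.50
```

apply_moves:
  targets: "0 0 -0.128 -1.74 -3.28 -0.30 8.5; 0 0 -0.256 -3.48 -6.57 -0.60 8.5; 0 0 -0.383 -5.23 -9.85 -0.89 8.5; 0 0 -0.511 -6.97 -13.13 -1.19 8.5; 0 0 -0.639 -8.71 -16.42 -1.49 8.5"

```text
time: 1.5
tool_pos: [293.6, -451.0, 220.4]
tcp_rot: [180.0, -0.0, -37.9]
ft_force: [-0.1, -0.0, 0.2]
finger_gap: 85.0
```

apply_moves:
  targets: "0 0 -0.128 0.56 -3.67 -0.30 8.5; 0 0 -0.256 1.12 -7.35 -0.60 8.5; 0 0 -0.383 1.68 -11.02 -0.89 8.5; 0 0 -0.511 2.24 -14.70 -1.19 8.5; 0 0 -0.639 2.80 -18.37 -1.49 8.5"

```text
time: 2.0
tool_pos: [429.4, -323.9, 235.4]
tcp_rot: [180.0, -0.0, -1.3]
ft_force: [0.0, -0.1, 0.1]
finger_gap: 84.8
```

apply_moves:
  targets: "0 0 -0.128 2.64 -2.62 -0.30 8.5; 0 0 -0.256 5.28 -5.23 -0.60 8.5; 0 0 -0.383 7.92 -7.85 -0.89 8.5; 0 0 -0.511 10.56 -10.46 -1.19 8.5; 0 0 -0.639 13.20 -13.08 -1.49 8.5"

```text
time: 2.5
tool_pos: [565.0, -196.8, 250.2]
tcp_rot: [180.0, -0.0, 35.3]
ft_force: [1.0, -0.8, 0.2]
finger_gap: 84.9
```

Run:
```python
from h import *
im=snapshot('wrist');cv2.imwrite('pics/w1.png',im[:,:,::-1])
s=sense();print(s['tool_pos'],s['tcp_rot'])
for q,z in(('cooker',0),('slider_grip',55),('rack_lug',148),('pan_center',82),('egg0_mid',86),('spoon',5)):
    for r in place_of('wrist',q)[:5 if 'egg' in q else 2]:
        print(q,np.round(r['at'],1),round(r['confidence'],2),np.round(at_z('wrist',r['at'],z),1))
```

```text
[ 568.30844762 -192.55742733  250.51608549] [-179.99173714   -0.20478289   35.95751322]
cooker [220.8 278.9] 0.57 [ 601.9 -246.     0. ]
slider_grip [129.3 279.5] 0.75 [ 528.3 -144.5   55. ]
rack_lug [262.4 276.3] 0.91 [ 594.7 -246.6  148. ]
rack_lug [209.1 370.7] 0.25 [ 634.7 -154.6  148. ]
pan_center [238.9 280.1] 0.77 [ 597.4 -246.1   82. ]
egg0_mid [271.7 300. ] 0.67 [ 638.9 -265.7   86. ]
spoon [209.3 374.2] 0.61 [ 695.5 -160.4    5. ]
```

View pics/w1.png

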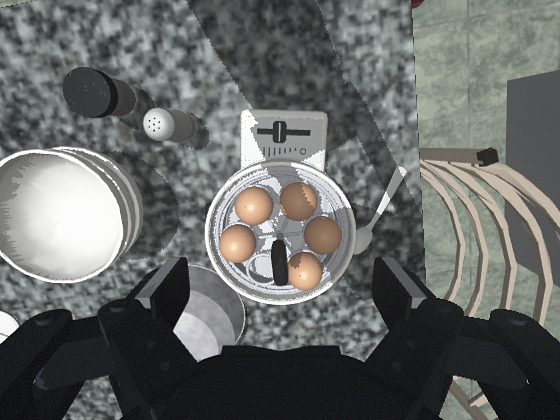

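The wrist view shows the console at the top, with the grip at (131, 279) about mid-slot. The off circle is at (151, 303), to the right, which is tool +x. The lug is at (262, 279), almost vertical in the image, and the empty ring sits under it. Next I'll get the yaw angles from dark-pixel segmentation.

Run:
```python
from h import *
im=cv2.imread('pics/w1.png'); g=cv2.cvtColor(im,cv2.COLOR_BGR2GRAY)
def blobs(r0,r1,c0,c1,z,th=60):
    m=(g[r0:r1,c0:c1]<th).astype(np.uint8); n,l,st,ce=cv2.connectedComponentsWithStats(m)
    for i in range(1,n):
        if st[i,4]<25: continue
        ys,xs=np.where(l==i); P=np.array([at_z('wrist',(y+r0,x+c0),z)[:2] for y,x in zip(ys,xs)])
        (c,wh,a)=cv2.minAreaRect(P.astype(np.float32)); w,v=np.linalg.eigh(np.cov(P.T))
        print(st[i,4],'px',st[i,:4]+[c0,r0,0,0],'ctr',np.round(c,1),np.round(wh,1),'axis',np.degrees(np.arctan2(v[1,1],v[0,1])).round(1),'mean',P.mean(0).round(1))
print(sense()['tool_pos'],sense()['tcp_rot'])
print('slider@64');blobs(118,146,250,312,64)
print('slot@46');blobs(118,146,250,312,46)
print('lug@166');blobs(232,290,265,293,160)
# console white: top face front corners
for c in [(110,243),(112,327)]: print(at_z('wrist',c,46).round(1))
big=cv2.resize(im[100:300,200:360],None,fx=3.5,fy=3,interpolation=cv2.INTER_CUBIC);cv2.imwrite('pics/w1c.png',big)
```

```text
[ 563.3736777  -198.73385167  249.88061878] [-1.79995207e+02  2.16667816e-02  3.49034213e+01]
slider@64
383 px [258 121  52  22] ctr [ 531.7 -146.4] [56.9 22.4] axis -147.3 mean [ 529.9 -147.1]
slot@46
383 px [258 121  52  22] ctr [ 532.  -146.6] [59.8 23.6] axis -147.3 mean [ 530.1 -147.2]
lug@166
623 px [271 240  17  45] ctr [ 592.6 -242.3] [13.7 43.9] axis 129.1 mean [ 592.6 -242.1]
[ 480.  -153.3   46. ]
[ 560.4 -100.    46. ]
```

View pics/w1c.png

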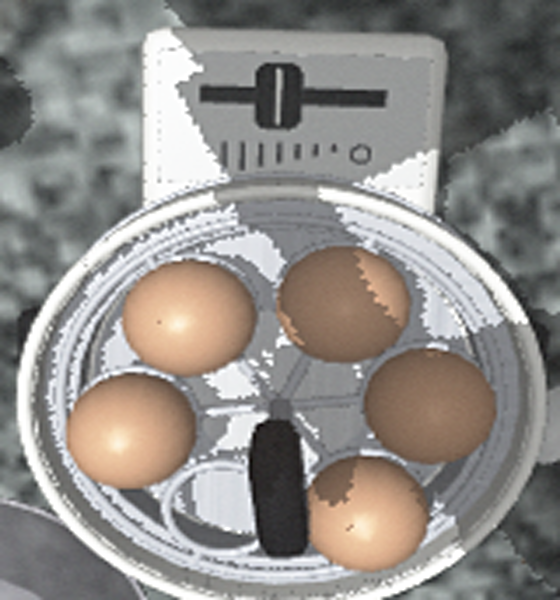

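The settle pose differs from the pose when that picture was taken, so I'll retake the measurements now that the arm is still.

```bash
cat > m.py <<'E'
from h import *
s=sense(); im=snapshot('wrist')[:,:,::-1].copy(); s2=sense()
print(s['tool_pos'].round(1),s['tcp_rot'].round(2),s2['tool_pos'].round(1),s2['tcp_rot'].round(2))
cv2.imwrite('pics/w2.png',im); g=cv2.cvtColor(im,cv2.COLOR_BGR2GRAY)
def blob(r0,r1,c0,c1,z,th=60):
    m=(g[r0:r1,c0:c1]<th).astype(np.uint8); n,l,st,ce=cv2.connectedComponentsWithStats(m)
    i=1+np.argmax(st[1:,4]); ys,xs=np.where(l==i)
    P=np.array([at_z('wrist',(y+r0,x+c0),z)[:2] for y,x in zip(ys,xs)])
    c,wh,a=cv2.minAreaRect(P.astype(np.float32)); w,v=np.linalg.eigh(np.cov(P.T))
    print(st[i]+[c0,r0,0,0,0],'rect',np.round(c,1),np.round(wh,1),round(a,1),'pca',np.degrees(np.arctan2(v[1,1],v[0,1])).round(1))
    return ys+r0,xs+c0
ys,xs=blob(118,150,250,315,46)
# slot ends: thin columns
cols=[(x,(xs==x).sum(),ys[xs==x].mean()) for x in np.unique(xs)]
print([(int(a),int(b),round(float(c),1)) for a,b,c in cols][::3])
thin=[(a,c) for a,b,c in cols if b<=6]
for e in (thin[0],thin[-1]): print('slot end',at_z('wrist',(e[1],e[0]),46).round(1))
thick=np.array([a for a,b,c in cols if b>=12]); tc=np.mean([c for a,b,c in cols if b>=12]); print('grip top',at_z('wrist',(tc,thick.mean()),64).round(1),len(thick))
blob(232,292,263,296,163)
for q,z in(('slider_grip',55),('rack_lug',148),('pan_center',82)):
    for r in place_of('wrist',q)[:1]: print(q,np.round(r['at'],1),at_z('wrist',r['at'],z).round(1))
E
python3 m.py
```

```text
[ 563.4 -198.7  249.9] [-1.80e+02  2.00e-02  3.49e+01] [ 563.3 -198.9  249.9] [-1.800e+02  2.000e-02  3.489e+01]
[260 121  52  21 370] rect [ 533.4 -144.7] [59.6 22.6] 34.8 pca -146.6
[(260, 4, 130.5), (263, 4, 130.5), (266, 4, 130.5), (269, 4, 130.5), (272, 4, 130.5), (275, 17, 131.0), (278, 21, 131.0), (281, 2, 131.0), (284, 21, 131.0), (287, 16, 130.5), (290, 5, 131.0), (293, 5, 131.0), (296, 4, 131.5), (299, 4, 131.5), (302, 4, 131.5), (305, 4, 131.5), (308, 4, 131.5), (311, 4, 131.5)]
slot end [ 508.6 -161.2   46. ]
slot end [ 558.1 -128.1   46. ]
grip top [ 528.8 -147.4   64. ] 10
[274 239  17  46 622] rect [ 593.8 -239.3] [13.3 44.3] 41.1 pca 129.6
slider_grip [129.1 281.9] [ 528.7 -145.3   55. ]
rack_lug [261.  281.3] [ 596.7 -244.4  148. ]
pan_center [239.4 284.2] [ 601.5 -244.8   82. ]
```

The slot spans 59.6 mm, which matches 45 + 14. Its yaw is 33.8° and its midpoint is (533.4, -144.7), which puts the cooker centre at (599, -242.7), in agreement with pan_center. The joint is at about 28 mm, and the lug's jaw yaw is about 40°. Next I'll go above the grip.

Run:
```python
from h import *
plan(([563.4,-198.7,249.9],34.9),([528.8,-147.0,95],33.8),1,3.4)
plan(([528.8,-147.0,95],33.8),([528.8,-147.0,52],33.8),1,3.4)
```

```text
0 0 0.004 0.02 -1.24 3.10 3.40; 0 0 0.008 0.05 -2.49 6.20 3.40; 0 0 0.012 0.07 -3.73 9.29 3.40; 0 0 0.015 0.10 -4.98 12.39 3.40; 0 0 0.019 0.12 -6.22 15.49 3.40
0 0 -0.000 -0.00 -0.00 0.86 3.40; 0 0 -0.000 -0.00 -0.00 1.72 3.40; 0 0 -0.000 -0.00 -0.00 2.58 3.40; 0 0 -0.000 -0.00 -0.00 3.44 3.40; 0 0 -0.000 -0.00 -0.00 4.30 3.40
```

apply_moves:
  targets: "0 0 0.004 0.02 -1.24 3.10 3.4; 0 0 0.008 0.05 -2.49 6.20 3.4; 0 0 0.012 0.07 -3.73 9.29 3.4; 0 0 0.015 0.10 -4.98 12.39 3.4; 0 0 0.019 0.12 -6.22 15.49 3.4"
  force: 20

```text
time: 3.55
tool_pos: [528.7, -146.4, 94.1]
tcp_rot: [180.0, -0.0, 33.8]
ft_force: [1.4, -0.4, -0.0]
finger_gap: 33.9
```

apply_moves:
  targets: "0 0 0.019 0 0 0 3.4; 0 0 0.019 0 0 0 3.4; 0 0 0 0 0 0 3.4; 0 0 0 0 0 0 3.4; 0 0 0 0 0 0 3.4"

```text
time: 4.05
tool_pos: [530.6, -147.2, 96.8]
tcp_rot: [179.9, -0.1, 33.9]
ft_force: [-0.5, 0.0, -0.0]
finger_gap: 34.0
```

Run:
```python
from h import *
s=sense();print(s['tool_pos'].round(1),s['tcp_rot'].round(2),s['ft_force'].round(1),s['finger_gap'])
im=snapshot('wrist');cv2.imwrite('pics/w3.png',im[:,:,::-1])
for q,z in(('slider_grip',55),('rack_lug',148)):
    for r in place_of('wrist',q)[:2]: print(q,np.round(r['at'],1),r['confidence'],at_z('wrist',r['at'],z).round(1))
```

```text
[ 530.6 -147.2   96.8] [ 1.7987e+02 -9.0000e-02  3.3900e+01] [-0.5  0.  -0. ] 34.0343154647546
slider_grip [221.4 277.1] 0.74 [ 527.4 -146.3   55. ]
```

View pics/w3.png

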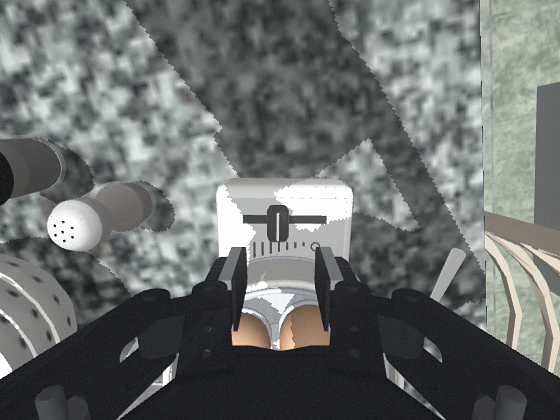

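The grip is at (221, 278), centred between the fingers (tips at columns 240 and 322). I'll descend to z of about 52.

apply_moves:
  targets: "0 0 0 -0.1 0 0.9 3.4; 0 0 0 -0.1 0 1.8 3.4; 0 0 0 -0.1 0 2.7 3.4; 0 0 0 -0.1 0 3.6 3.4; 0 0 0 -0.1 0 4.3 3.4"

```text
time: 4.7
tool_pos: [527.8, -146.6, 50.6]
tcp_rot: [-179.9, 0.0, 33.9]
ft_force: [-0.0, -0.2, -0.5]
finger_gap: 34.2
```

apply_moves:
  targets: "0 0 0 0 0 0 2.8; 0 0 0 0 0 0 2.0; 0 0 0 0 0 0 1.0; 0 0 0 0 0 0 1.0; 0 0 0 0 0 0 1.0"
  force: 20

```text
time: 5.2
tool_pos: [528.8, -147.0, 52.6]
tcp_rot: [180.0, -0.0, 33.9]
ft_force: [-0.5, 0.5, 0.3]
finger_gap: 10.2
```

The gap closed to 10 mm, but the grip is 14 mm wide, so it isn't between the pads. I'll take a look.

Run:
```python
from h import *
s=sense();print(s['tool_pos'].round(1),s['ft_force'].round(1),s['finger_gap'])
a=snapshot('wrist')[:,:,::-1];b=snapshot('side')[:,:,::-1]
a=cv2.resize(a[150:330,180:380],(400,360));b=cv2.resize(b[210:310,200:310],(396,360),interpolation=cv2.INTER_CUBIC)
cv2.imwrite('pics/w4.png',np.hstack([a,b]))
```

```text
[ 528.8 -147.    52.6] [-0.5  0.5  0.3] 10.21755251456138
```

View pics/w4.png

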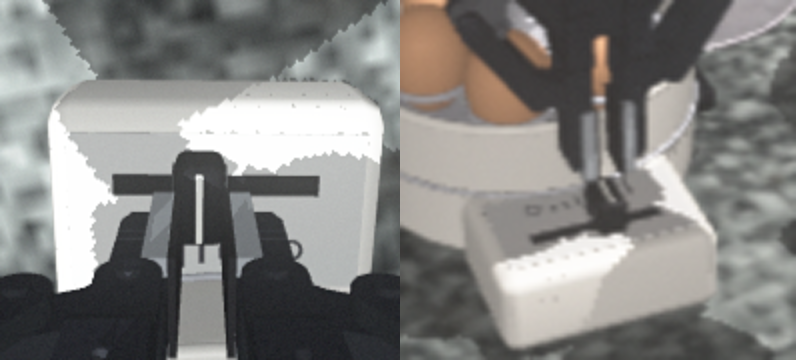

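The pads are near or around the grip's rear half, and 10 mm was simply the commanded opening. I'll command them tighter as a test.

apply_moves:
  targets: "0 0 0 0 0 0 0.6; 0 0 0 0 0 0 0.6; 0 0 0 0 0 0 0.6; 0 0 0 0 0 0 0.6; 0 0 0 0 0 0 0.6"
  force: 20

```text
time: 5.8
tool_pos: [528.4, -146.9, 52.1]
tcp_rot: [-180.0, 0.0, 33.9]
ft_force: [-0.5, -0.6, 0.2]
finger_gap: 6.0
```

The pads closed to 6 mm over the grip without touching it. In the image their edges overlap the grip's top, so the real tips sit higher than the TCP reading suggests. I'll open, descend in small steps while watching the force, and test again.

apply_moves:
  targets: "0 0 0 0 0 0 3.0; 0 0 0 0 0 0 3.0; 0 0 0 0 0 0.2 3.0; 0 0 0 0 0 0.4 3.0; 0 0 0 0 0 0.6 3.0"

```text
time: 6.3
tool_pos: [528.4, -146.9, 45.8]
tcp_rot: [-180.0, 0.0, 33.9]
ft_force: [-0.4, 0.1, -0.4]
finger_gap: 29.7
```

apply_moves:
  targets: "0 0 0 0 0 0 2.0; 0 0 0 0 0 0 1.1; 0 0 0 0 0 0 1.1; 0 0 0 0 0 0 1.1; 0 0 0 0 0 0 1.1"
  force: 20

```text
time: 6.8
tool_pos: [528.5, -147.0, 46.2]
tcp_rot: [180.0, -0.0, 33.9]
ft_force: [-0.2, 0.3, 0.5]
finger_gap: 11.0
```

There's still no contact at TCP z = 46, the height of the console's top, so the tips are above the reported TCP. I'll keep lowering gradually.

apply_moves:
  targets: "0 0 0 0 0 0 3.0; 0 0 0 0 0 0 3.0; 0 0 0 0 0 0.3 3.0; 0 0 0 0 0 0.5 3.0; 0 0 0 0 0 0.7 3.0"

```text
time: 7.3
tool_pos: [528.3, -146.9, 38.7]
tcp_rot: [-180.0, 0.0, 33.9]
ft_force: [0.4, 0.3, -0.0]
finger_gap: 29.9
```

apply_moves:
  targets: "0 0 0 0 0 0 2.0; 0 0 0 0 0 0 1.1; 0 0 0 0 0 0 1.1; 0 0 0 0 0 0 1.1; 0 0 0 0 0 0 1.1"
  force: 20

```text
time: 7.8
tool_pos: [528.2, -146.8, 38.9]
tcp_rot: [-180.0, 0.0, 33.9]
ft_force: [-1.3, -0.1, -1.5]
finger_gap: 12.0
```

The gap stopped at 12.0 against a command of 11, so the pads are just touching the grip's top. That puts the tips about 20 mm above the reported TCP. I'll go 7 mm lower.

apply_moves:
  targets: "0 0 0 0 0 0 3.0; 0 0 0 0 0 0 3.0; 0 0 0 0 0 0.3 3.0; 0 0 0 0 0 0.5 3.0; 0 0 0 0 0 0.7 3.0"

```text
time: 8.3
tool_pos: [528.4, -146.9, 31.8]
tcp_rot: [-180.0, 0.0, 33.9]
ft_force: [-0.4, 0.2, 0.2]
finger_gap: 29.7
```

apply_moves:
  targets: "0 0 0 0 0 0 2.0; 0 0 0 0 0 0 1.1; 0 0 0 0 0 0 1.1; 0 0 0 0 0 0 1.1; 0 0 0 0 0 0 1.1"
  force: 20

```text
time: 8.8
tool_pos: [528.2, -146.8, 31.9]
tcp_rot: [-180.0, 0.0, 33.9]
ft_force: [-0.1, -0.3, -1.4]
finger_gap: 13.3
```

It's gripped at 13.3 mm. Now I'll slide it towards off (tool +x).

apply_moves:
  targets: "0 0 0 0.5 0 0 1.1; 0 0 0 1.0 0 0 1.1; 0 0 0 1.5 0 0 1.1; 0 0 0 2.0 0 0 1.1; 0 0 0 2.4 0 0 1.1"

```text
time: 9.3
tool_pos: [548.8, -133.3, 31.9]
tcp_rot: [180.0, 0.0, 33.9]
ft_force: [-0.3, -1.9, -3.9]
finger_gap: 13.2
```

apply_moves:
  targets: "0 0 0 0.1 0 0 1.1; 0 0 0 0.2 0 0 1.1; 0 0 0 0.3 0 0 1.1; 0 0 0 0.4 0 0 1.1; 0 0 0 0.4 0 0 1.1"

```text
time: 9.8
tool_pos: [550.9, -131.8, 31.9]
tcp_rot: [-180.0, 0.1, 33.9]
ft_force: [-3.6, -3.4, -2.6]
finger_gap: 13.3
```

apply_moves:
  targets: "0 0 0 0.1 0 0 1.1; 0 0 0 0.2 0 0 1.1; 0 0 0 0.3 0 0 1.1; 0 0 0 0.3 0 0 1.1; 0 0 0 0.3 0 0 1.1"

```text
time: 10.3
tool_pos: [551.0, -131.7, 31.9]
tcp_rot: [-179.9, 0.4, 33.9]
ft_force: [-15.9, -11.1, 5.4]
finger_gap: 13.1
```

There was 19 N of reaction and no further motion, so it's at the end stop. That agrees with the predicted off end at (552.1, -132.2). I'll relax, open, rise and verify.

apply_moves:
  targets: "0 0 0 -0.2 0 0 1.1; 0 0 0 -0.2 0 0 3.0; 0 0 0 -0.2 0 0 3.0; 0 0 0 -0.2 0 -2.0 3.0; 0 0 0 -0.2 0 -6 3.0"

```text
time: 10.8
tool_pos: [550.2, -129.4, 89.5]
tcp_rot: [-179.7, 0.2, 33.9]
ft_force: [1.5, -0.3, -0.0]
finger_gap: 29.8
```

apply_moves:
  targets: "0 0 0 0 0 -4 4; 0 0 0 0 0 -8 4; 0 0 0 0 0 -11 4; 0 0 0 0 0 -11 4; 0 0 0 0 0 -11 4"

```text
time: 11.3
tool_pos: [553.7, -130.7, 203.6]
tcp_rot: [179.9, -0.1, 33.9]
ft_force: [-0.2, -0.5, -1.2]
finger_gap: 40.1
```

Run:
```python
from h import *
s=sense();print(s['tool_pos'].round(1),s['tcp_rot'].round(2),s['ft_force'].round(1))
a=snapshot('wrist')[:,:,::-1];cv2.imwrite('pics/w5.png',a)
for n in('wrist','top','side'):
    if n!='wrist': cv2.imwrite(f'pics/{n}5.png',snapshot(n)[:,:,::-1])
    for q,z in(('slider_grip',55),('rack_lug',148),('pan_center',82)):
        for r in place_of(n,q)[:1]: print(n,q,np.round(r['at'],1),round(r['confidence'],2),at_z(n,r['at'],z).round(1))
for p in([552.1,-132.2],[528.8,-147.4]): print(np.linalg.norm(np.array(p)-[533.4,-144.7]))
plan((s['tool_pos'],s['tcp_rot'][2]),([597,-243,215],39),1,4)
```

```text
[ 553.7 -130.7  203.6] [ 1.7986e+02 -1.3000e-01  3.3950e+01] [-0.2 -0.5 -1.2]
wrist slider_grip [192.3 279.1] 0.88 [ 550.7 -129.9   55. ]
wrist rack_lug [347.3 248.7] 0.81 [ 592.4 -238.   148. ]
wrist pan_center [308.6 255.9] 0.84 [ 596.1 -242.2   82. ]
top slider_grip [199.3 202.4] 0.47 [ 552.1 -128.5   55. ]
top rack_lug [168.4 254.9] 0.64 [ 599.5 -241.5  148. ]
top pan_center [264.1 248.6] 0.65 [ 419.6 -227.6   82. ]
side slider_grip [269.2 242.1] 0.53 [ 550.6 -136.2   55. ]
side rack_lug [187.3 229.2] 0.93 [ 599.1 -238.4  148. ]
side pan_center [217.8 231.5] 0.96 [ 601.2 -245.8   82. ]
22.4931100561928
5.333854141237863
0 0 -0.018 -0.54 2.35 -0.23 4.00; 0 0 -0.035 -1.07 4.70 -0.46 4.00; 0 0 -0.053 -1.61 7.04 -0.69 4.00; 0 0 -0.071 -2.14 9.39 -0.91 4.00; 0 0 -0.088 -2.68 11.74 -1.14 4.00
```

View pics/w5.png

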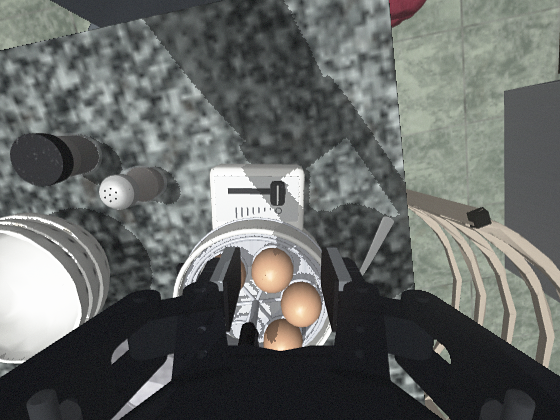

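The grip is at the right end of the slot (192, 279), above the off circle, so the heat is off. Next I'll go over the lug at about (597, -241), at yaw 39.

apply_moves:
  targets: "0 0 -0.018 -0.54 2.35 -0.23 4; 0 0 -0.035 -1.07 4.7 -0.46 4; 0 0 -0.053 -1.6 7.0 -0.7 4; 0 0 -0.071 -2.1 9.3 -0.9 4; 0 0 -0.088 -2.6 11.6 -1.1 4"

```text
time: 12.4
tool_pos: [596.0, -242.4, 213.2]
tcp_rot: [180.0, -0.0, 39.0]
ft_force: [0.4, 0.2, 0.5]
finger_gap: 40.2
```

apply_moves:
  targets: "0 0 0 0 0 0 4; 0 0 0 0 0 0 4; 0 0 0 0 0 0 4; 0 0 0 0 0 0 4; 0 0 0 0 0 0 4"

```text
time: 12.9
tool_pos: [595.6, -240.7, 213.2]
tcp_rot: [180.0, -0.0, 39.0]
ft_force: [0.6, 0.1, 0.7]
finger_gap: 40.0
```

Run:
```python
from h import *
s=sense();print(s['tool_pos'].round(1),s['tcp_rot'].round(2))
a=snapshot('wrist')[:,:,::-1];cv2.imwrite('pics/w6.png',cv2.resize(a[150:360,160:400],(720,630))[:600])
for r in place_of('wrist','rack_lug')[:2]: print(np.round(r['at'],1),r['confidence'],at_z('wrist',r['at'],148).round(1))
```

```text
[ 595.6 -240.7  213.2] [180.  -0.  39.]
[218.9 275.2] 0.95 [ 595.2 -246.1  148. ]
```

View pics/w6.png

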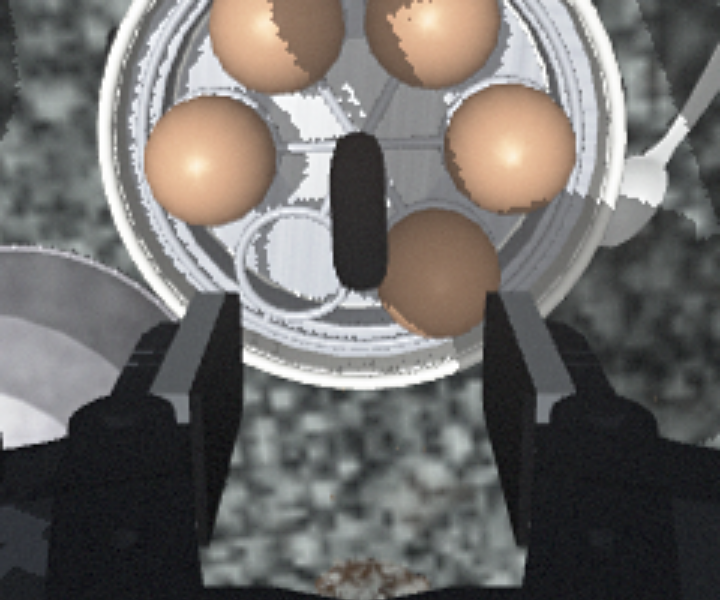

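The lug is upright in the picture and centred between the pads (lug column 358 against pad centre 363), so the yaw is right. Descending, with a 3 mm shift along tool +y.

apply_moves:
  targets: "0 0 0 0 0.1 1.4 4; 0 0 0 0 0.2 2.8 4; 0 0 0 0 0.3 4.2 4; 0 0 0 0 0.3 5.6 4; 0 0 0 0 0.3 7.0 4"

```text
time: 13.5
tool_pos: [597.1, -243.6, 141.0]
tcp_rot: [-179.9, 0.0, 39.0]
ft_force: [0.4, -0.3, 0.1]
finger_gap: 40.3
```

apply_moves:
  targets: "0 0 0 0 0 0.7 4; 0 0 0 0 0 1.4 4; 0 0 0 0 0 2.1 4; 0 0 0 0 0 2.8 4; 0 0 0 0 0 2.8 4"

```text
time: 14.0
tool_pos: [597.1, -243.6, 114.0]
tcp_rot: [-179.9, 0.0, 39.0]
ft_force: [-0.3, 0.4, -0.1]
finger_gap: 40.1
```

apply_moves:
  targets: "0 0 0 0 0 0 3; 0 0 0 0 0 0 2; 0 0 0 0 0 0 1; 0 0 0 0 0 0 0.5; 0 0 0 0 0 0 0.5"
  force: 60

```text
time: 14.5
tool_pos: [598.0, -244.1, 115.9]
tcp_rot: [179.9, -0.0, 39.0]
ft_force: [0.2, -0.3, 4.6]
finger_gap: 11.9
```

Run:
```python
from h import *
s=sense();print(s['tool_pos'].round(1),s['tcp_rot'].round(2),s['ft_force'].round(1),s['finger_gap'],s['wrist_torque'].round(2))
a=snapshot('wrist')[:,:,::-1];b=snapshot('side')[:,:,::-1]
a=cv2.resize(a[150:330,180:380],(400,360));b=cv2.resize(b[130:290,170:330],(360,360),interpolation=cv2.INTER_CUBIC)
cv2.imwrite('pics/w7.png',np.hstack([a,b]))
```

```text
[ 598.  -244.1  115.9] [ 1.7993e+02 -2.0000e-02  3.8960e+01] [ 0.2 -0.3  4.6] 11.907773619284692 [-0.06  0.18  0.05]
```

View pics/w7.png

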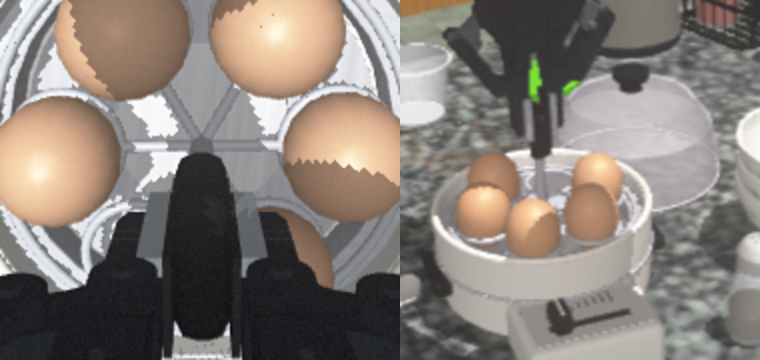

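The pads hold the lug, and its lower end shows just beneath them. All five eggs are in place and the slider is at off. I'll lift slowly, with 80 N grip.

apply_moves:
  targets: "0 0 0 0 0 0 0.5; 0 0 0 0 0 -0.1 0.5; 0 0 0 0 0 -0.3 0.5; 0 0 0 0 0 -0.6 0.5; 0 0 0 0 0 -0.9 0.5"
  force: 80

```text
time: 15.1
tool_pos: [596.9, -243.4, 123.3]
tcp_rot: [-179.9, 0.0, 39.0]
ft_force: [0.3, 0.4, -4.1]
finger_gap: 11.5
```

apply_moves:
  targets: "0 0 0 0 0 -0.3 0.5; 0 0 0 0 0 -0.6 0.5; 0 0 0 0 0 -1.0 0.5; 0 0 0 0 0 -1.4 0.5; 0 0 0 0 0 -1.8 0.5"

```text
time: 15.6
tool_pos: [597.6, -243.9, 142.6]
tcp_rot: [180.0, -0.0, 39.0]
ft_force: [0.0, 0.1, -3.6]
finger_gap: 11.2
```

apply_moves:
  targets: "0 0 0 0 0 -0.5 0.5; 0 0 0 0 0 -1.1 0.5; 0 0 0 0 0 -1.8 0.5; 0 0 0 0 0 -2.5 0.5; 0 0 0 0 0 -3.2 0.5"

```text
time: 16.1
tool_pos: [597.7, -243.9, 174.9]
tcp_rot: [180.0, -0.0, 39.0]
ft_force: [0.1, 0.2, -4.5]
finger_gap: 11.8
```

apply_moves:
  targets: "0 0 0 0 0 -0.7 0.5; 0 0 0 0 0 -1.4 0.5; 0 0 0 0 0 -2.1 0.5; 0 0 0 0 0 -2.7 0.5; 0 0 0 0 0 -3.1 0.5"

```text
time: 16.6
tool_pos: [597.8, -243.9, 205.9]
tcp_rot: [180.0, -0.0, 39.0]
ft_force: [-0.6, 0.3, -4.2]
finger_gap: 11.3
```

apply_moves:
  targets: "0 0 0 0 0 -0.4 0.5; 0 0 0 0 0 -0.6 0.5; 0 0 0 0 0 -0.7 0.5; 0 0 0 0 0 -0.7 0.5; 0 0 0 0 0 -0.7 0.5"

```text
time: 17.1
tool_pos: [597.4, -243.8, 211.8]
tcp_rot: [-180.0, 0.0, 39.0]
ft_force: [-0.2, 0.3, -4.5]
finger_gap: 11.5
```

Run:
```python
from h import *
s=sense();print(s['tool_pos'].round(1),s['tcp_rot'].round(2),s['ft_force'].round(1),s['finger_gap'],s['qd'].round(2))
b=snapshot('side')[:,:,::-1];t=snapshot('top')[:,:,::-1]
L={}
for n in('side','top'):
    for q in('rack_lug','egg0_mid','slider_grip'):
        r=place_of(n,q); print(n,q,[(np.round(x['at'],1).tolist(),round(x['confidence'],2)) for x in r[:5]])
        if q=='rack_lug' and r: L[n]=r[0]['at']
    
if len(L)==2: print('lug',tri(list(L.items())).round(1))
b=cv2.resize(b[80:290,150:360],(560,560),interpolation=cv2.INTER_CUBIC)
cv2.imwrite('pics/s8.png',b)
```

```text
[ 597.4 -243.8  211.8] [-1.7998e+02  1.0000e-02  3.8960e+01] [-0.2  0.3 -4.5] 11.458005383641252 [ 0.04  0.03  0.07  0.06 -0.02  0.06]
side rack_lug [([133.9, 225.2], 0.56), ([276.4, 324.2], 0.35)]
side egg0_mid [([166.1, 255.4], 0.66), ([163.9, 209.2], 0.54)]
side slider_grip [([268.1, 242.8], 0.52)]
top rack_lug []
top egg0_mid [([170.1, 228.6], 0.17)]
top slider_grip [([198.2, 199.1], 0.6)]
```

View pics/s8.png

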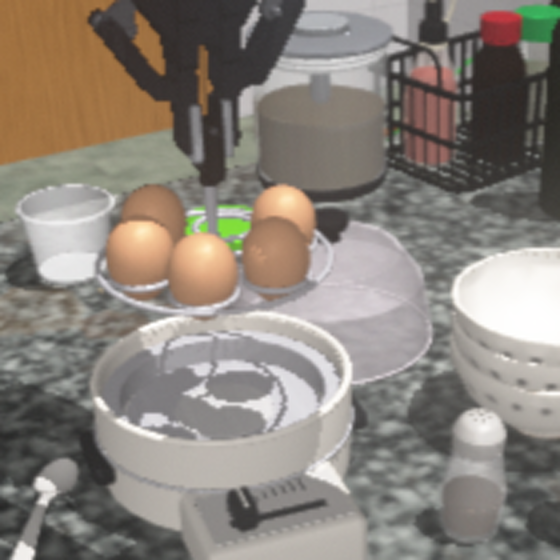

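The rack hangs clear above the pan with all five eggs in their rings, and the slider is still at the circle end. For a tilt check, I'll compare the wrist view with the one from when the rack was seated: a rigid vertical lift must leave the rack unmoved in it.

Run:
```python
from h import *
s=sense();print(s['tool_pos'].round(1),s['finger_gap'])
a=snapshot('wrist')[:,:,::-1]; n=cv2.resize(a[150:330,180:380],(400,360)); o=cv2.imread('pics/w7.png')[:,:400]
m=lambda im:((im[:,:,2].astype(int)-im[:,:,0])>35).astype(np.uint8)
for nm,im in(('seated',o),('now',n)):
    k,l,st,ce=cv2.connectedComponentsWithStats(m(im)); print(nm,[(st[i,:5].tolist()) for i in range(1,k) if st[i,4]>800])
p,d=ray('side',[133.9,225.2]); c=np.array([598,-243]); t=np.dot(c-p[:2],d[:2])/np.dot(d[:2],d[:2]); print('lug',(p+t*d).round(1))
```

```text
[ 597.5 -243.8  212.1] 11.811026907105049
seated [[54, 0, 134, 99, 11017], [210, 0, 135, 98, 10850], [284, 94, 116, 127, 12132], [0, 97, 118, 130, 12270], [282, 212, 51, 76, 1640]]
now [[54, 0, 133, 99, 10657], [211, 0, 134, 98, 10957], [284, 94, 116, 127, 11973], [0, 97, 115, 130, 12198], [287, 215, 46, 73, 1557]]
lug [ 601.2 -241.9  244.5]
```

Relative to the gripper the eggs are within 1 px of their seated positions, so the rack is level with no slip. The lug is at z of about 244 mm, raised about 96 mm, and 2–3 mm from the pan's centre. Handing in.

```bash
python3 -c "
from bench import *
print(hand_in()); s=sense(); print(s['time'],s['tool_pos'],s['finger_gap'])"
```

```text
the job is handed in; nothing more can be done
None
the job is handed in; nothing more can be done
```

The heat control is at off, and the rack with all five eggs was handed in hanging level over the cooker in the gripper. The hand-in gives no verdict, so this rests on my own checks.

- **Heat control:** I gripped it and slid it about 27 mm to the end stop, which pushed back with 19 N. The later wrist and side pictures show it above the off circle.
- **Lift:** I gripped the lug at 80 N and lifted straight up. The lug is at about 244 mm, roughly 96 mm above its seat and a few millimetres from the pan's centre. The measured load is about 4.5 N, which matches the stated 0.45 kg.
- **Level and eggs:** In the wrist picture, four eggs sit within 1–3 px of where they were when the rack was seated. The fifth is mostly hidden by the gripper and its visible edge moved up to 5 px. All five show in their rings in the side picture.
- **Bystanders:** I saw the salt shaker, bowls and teaspoon still standing or lying normally in the last side picture, but did not re-measure any of them. The pepper jar was outside that crop and last appeared undisturbed in the wrist picture taken before the lift.

**What disagreed:**
- The fingertips sit about 20 mm higher than the reported tool point, so my first close passed above the slider grip. I found the right height in small, force-watched steps.
- After the lift the networks did not find the lug in the top view, so its height comes from the side camera alone. The pan-centre reading from the top view taken before the lift was an obvious mismatch, and I ignored it.
- The gripper reads 11–12 mm on the 13 mm lug and varied by about 0.5 mm during the lift, with no sign of slipping.

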